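# Set the straightedge against the clay block

## Robot

A 7-joint arm with a two-finger parallel gripper is mounted at the origin on the work surface; the furniture and walls round the work are solid. World frame = base frame: x ahead of the robot, y to its left, z up, the work surface at z = 0. Lengths are in m, angles in rad, forces in N, time in s.
With the tool pointing down it reaches from about 0.4 to 0.85 m from the base axis. Payload 4.5 kg.
Tool frame: the origin (TCP) lies where the fingers leave the gripper's body, on its centre line; the fingertips stand 64 mm ahead of it and the grasp point (between the pads) lies 45 mm ahead of it; z points along the fingers, y is the direction in which the jaws open and shut (so a half turn about z gives the same grasp; the last joint's range is limited). The gripper opens to 88 mm and grips with 3 to 60 N. Pads are 18 mm wide; open, the fingers measure 123 mm over their backs; the gripper's body (75 mm by 187 mm) begins 45 mm behind the grasp point.
Start: joints at [1.374, 0.689, -0.195, 1.565, 0.157, 0.902, -0.215], TCP at [0.143, -0.608, 0.303] pointing down, gripper open.
Joint ranges: [-3.01, 3.01], [-0.46, 2.08], [-1.47, 1.51], [0.13, 2.56], [-1, 4.14], [0.04, 2.09], [-2.66, 2.66]. Speed limits (rad/s): [2.57, 2.57, 3.14, 3.14, 3.14, 3.14, 3.14].

## Interface

Orientations are given as a unit quaternion [x, y, z, w].
In Python, from plant import monitor, snapshot, workorder, finder gives the robot as it stands.
- The arm moves only by the tool carry_out, never from a script. Its argument "motion" is one flat list of numbers, 6 for each row, row after row: the shift along the tool's x, y, z in cm, then the turn, a rotation vector about the tool's x, y, z in rad. In form: [x, y, z, rx, ry, rz, x, y, z, rx, ry, rz, ...]. A call has 1 to 8 rows; each row shifts and turns the commanded pose from where the row before left it, along the tool's axes as they then stand; what a row does not reach is not made up. A row lasts 1/8 s, in which the tool goes at most 62.5 mm and 10.7 degrees, less where a joint would pass 70% of its speed; a pose out of reach is approached as far as the arm can. A call with a gripper value outside its range is refused whole. "hand" is the finger opening in cm, from 0 to 8.81, set as the call begins (left out, the last holds). The fingers move at their own pace and stop on an object; "grip_force" is the grip in N (left out, the last holds). Time passes only in rows, so rows that do not move let the fingers close. It gives the time, the measured TCP pose, the force and the opening at its end, in the units of the state.
- monitor.get_state(): the state, without advancing time (a new reading comes with each control period).
- snapshot(name): name is "scene" or "top"; returns a dict with "frame" (384x512x3 uint8, red, green, blue), "range_z" (384x512 float32, m along the optical axis (not along the pixel's ray), 0 where there is no reading), "fx", "fy", "cx", "cy" (pixels), "rvec" (rotation vector, rad) and "tvec" (3), from world to camera coordinates, as OpenCV has them. Camera axes: x right, y down, z forward; pixel columns grow to the right and rows downward; lengths in m; the calibration is good to about 2 mm. A picture is of the moment at which its call begins.
- workorder.finish_job(): hands the job in, once; it reports no verdict.
Trained networks look in a picture, given as the dict that the camera call returned (one of the last four; its "shot" number tells which), for a name from the list of things; names that differ only in an ending like _2 or _b are one class to them, and where a whole thing is asked for, a point or a joint stands for the part that bears it (a point fixed in the world has none). Each returns a list of dicts, best first, with "p" (0 to 1); they miss things now and then, are a little off and sometimes report something else, mostly with a low value. They report only what shows in the picture. A call takes as long as a camera call. They do not tell look-alikes from the thing itself.
- finder.masks_of(picture, thing): "pixels" (384x512 bool, what is visible of it) and "extent" ([left, top, right, bottom] in pixels, round what is visible of it).
The state is a dict: "clock": time; "q": joint angles; "qd": joint speeds; "joint_torque": joint torques, N m; "tool_pos": TCP position; "eef_rot": TCP orientation; "contact_force": force on the tool from outside, world axes, zero at the start; "moment": the same for the moment, N m; "opening": opening from 0.0 (shut) to 1.0 (fully open).
Only numpy, scipy, OpenCV 4.12 (cv2) and the standard library are available. Lean on these libraries where they do the work, as an engineer would, in place of code of your own. Each camera call takes 0.05 s, during which the arm holds its last target. There are 200 camera calls.

## Task

Draw the straightedge, the longer of the two boards, out of its leaning slot in the rack, and stand it upright on its steel-stripped long edge on the table, flush against the long face of the clay block that is nearest the robot, so that it reaches past both ends of that face. Leave the clay block where it lies, leave the shorter board in the rack, disturb nothing else, and let go.

Things in the scene. Friction and masses are not known exactly. Their poses are not given: they have to be found in the camera images.
- straightedge: the LONGER of the two wooden boards in the rack: 190 long (y), 100 high (z), 16 thick (x) mm, 0.2 kg, a steel strip inlaid along its lower long edge on both faces. Origin: middle of that lower edge (centre of the underside). z lies in the board's plane, lower to upper edge; in the rack it leans 24 to 27 degrees from vertical, by the slot. Either face may go against the clay
- short_board: the shorter board in the rack's other slot: 120 long, 100 high, 16 thick (mm), same axes and origin as the straightedge. It stays in its slot
- rack: fixed wooden rack, 165 x 222 mm, two slots one behind the other, 78 mm apart in x; which board is in which varies. Origin on the table, y along the slots. Slots lean 24 degrees from vertical, mouths toward -x (the robot's side); 18 mm wide, 200 long, 42 deep along the slope, floor 38 mm above the table. A board's upper 58 mm stands out; it comes out only along the slope
- clay: brown clay block loose on the table, 100 (x) by 118 (y) by 57 (z) mm, 1.2 kg. Origin: centre of the underside. The face to use is the long one nearest the robot: plane x = -50 mm of the block's frame. A finger on the clay side of the straightedge must stay above the block's top, 57 mm
- cup: slip cup, a bystander not to be disturbed; origin at the centre of its underside; 68 mm wide, 64 mm high, in front on the right
- pin: rolling pin, a bystander not to be disturbed; origin at the centre of its underside; 240 mm long, 35 mm thick, lying at the back
- pot: flared pot, a bystander not to be disturbed; origin at the centre of its underside; 114 mm wide, 115 mm high, at the back
- mug: enamel mug, a bystander not to be disturbed; origin at the centre of its underside; 85 mm wide, 79 mm high, on the right
- rib: wooden rib, a bystander not to be disturbed; origin at the centre of its underside; 103 x 49 x 4 mm, lying in front
- loop: loop tool, a bystander not to be disturbed; origin at the centre of its underside; 158 mm long, lying in front
Mind the look-alikes: they are no part of the job. What is shaped like the clay but pink is not meant.

How it is judged:
By the outcome, as a careful person would: the job done as asked, in the order asked, and still so for the second after the job is handed in, with the robot touching nothing.
It also fails if it takes over 42 s, if anything falls off the work surface, if the arm or the gripper's body presses on something with over 40 N, if the wrist force passes 120 N, or if a joint passes its speed limit or range.

## Working session

There is one attempt and no reset: what is moved stays moved. The work goes in short steps, Python scripts to look and compute and a tool call to move; the robot and the scene stay as the last step left them, time stands still between calls to the robot, and variables do not carry over. Pictures are saved under pics/ and viewed, about 8 in all and at most 12, crops included, and the job is handed in when it is done.

Besides the shell and the picture viewer there is one more tool, called after ">>>" by a JSON object that holds its "api" and its "payload". carry_out: Moves the arm, as the interface text tells. Its arguments: {"type":"object","properties":{"motion":{"type":"array"},"hand":{"type":"number"},"grip_force":{"type":"number"}},"required":["motion"]}

```bash
ls; mkdir -p pics
cat > h.py <<'E'
import numpy as np, cv2
from scipy.spatial.transform import Rotation as R
from plant import monitor, snapshot, workorder, finder
def cloud(p):
    z=p["range_z"]; v,u=np.mgrid[:z.shape[0],:z.shape[1]]
    c=np.stack([(u-p["cx"])/p["fx"]*z,(v-p["cy"])/p["fy"]*z,z],-1)
    Rm=cv2.Rodrigues(np.array(p["rvec"],float))[0]
    w=(c-np.array(p["tvec"]).reshape(3))@Rm
    w[z<=0]=np.nan
    return w
def save(p,n): cv2.imwrite("pics/"+n,p["frame"][...,::-1])
E
python3 - <<'E'
from h import *
s=monitor.get_state(); print({k:np.round(v,3) for k,v in s.items()})
ps={n:snapshot(n) for n in("scene","top")}
for n,p in ps.items():
    save(p,n+"0.png"); w=cloud(p); np.savez(n+"0.npz",w=w,f=p["frame"])
    for t in["straightedge","short_board","clay","rack"]:
        for d in finder.masks_of(p,t)[:3]:
            q=w[d["pixels"]]; q=q[~np.isnan(q[:,0])]
            print(n,t,round(d["p"],2),d["extent"],len(q),np.round(np.median(q,0),3) if len(q) else "",np.round(q.min(0),3),np.round(q.max(0),3))
a=np.hstack([ps["scene"]["frame"],ps["top"]["frame"]])
cv2.imwrite("pics/both.png",cv2.resize(a,(800,300),interpolation=cv2.INTER_AREA)[...,::-1])
E
```

```text
pics
{'clock': np.float64(0.0), 'q': array([ 1.374,  0.69 , -0.195,  1.566,  0.157,  0.902, -0.215]), 'qd': array([-0.002, -0.001, -0.   , -0.001,  0.   ,  0.001, -0.   ]), 'joint_torque': array([ 0.0000e+00, -5.2756e+01, -1.2660e+00, -1.5343e+01, -5.3000e-02,
        7.0000e-03,  0.0000e+00]), 'tool_pos': array([ 0.143, -0.608,  0.302]), 'eef_rot': array([ 0.993,  0.115, -0.   , -0.001]), 'contact_force': array([0.588, 0.283, 0.101]), 'moment': array([ 0.006, -0.01 , -0.068]), 'opening': np.float64(1.0)}
scene short_board 0.3 [353.4, 218.5, 377.6, 246.4] 500 [ 0.648 -0.489  0.047] [ 0.59  -0.531  0.001] [ 0.709 -0.448  0.086]
scene clay 0.79 [129.2, 152.7, 152.9, 182.8] 459 [0.3   0.486 0.057] [-0.005 -0.085 -0.007] [0.376 0.655 0.538]
scene clay 0.72 [222.6, 165.0, 245.5, 185.5] 202 [0.571 0.171 0.032] [ 0.029 -0.42  -0.003] [0.633 0.266 0.705]
scene rack 0.91 [261.7, 199.9, 306.2, 244.7] 689 [ 0.491 -0.202  0.014] [ 0.05  -0.562 -0.002] [ 0.56  -0.062  0.651]
top straightedge 0.94 [291.5, 162.1, 354.3, 169.1] 540 [ 0.557 -0.212  0.125] [ 0.537 -0.309  0.006] [ 0.591 -0.123  0.135]
top short_board 0.6 [301.5, 181.8, 345.4, 196.1] 381 [ 0.482 -0.22   0.122] [ 0.462 -0.281  0.056] [ 0.511 -0.162  0.136]
top short_board 0.43 [286.4, 155.6, 357.6, 203.7] 1946 [ 0.542 -0.215  0.011] [ 0.46  -0.341 -0.003] [ 0.635 -0.107  0.086]
top short_board 0.34 [253.6, 220.1, 265.7, 247.8] 104 [ 0.342 -0.013  0.011] [ 0.302 -0.03  -0.002] [0.396 0.007 0.018]
top clay 0.96 [137.7, 266.7, 187.5, 308.9] 1320 [0.187 0.303 0.056] [ 0.123  0.238 -0.004] [0.25  0.376 0.063]
top clay 0.83 [78.8, 228.0, 129.9, 267.4] 1336 [0.308 0.494 0.055] [ 0.243  0.43  -0.003] [0.375 0.572 0.064]
top clay 0.26 [305.0, 185.1, 344.7, 197.2] 409 [ 0.482 -0.22   0.122] [ 0.462 -0.3    0.007] [ 0.517 -0.162  0.136]
top rack 0.9 [289.2, 150.6, 358.8, 200.2] 2013 [ 0.544 -0.214  0.011] [ 0.462 -0.344 -0.006] [ 0.641 -0.109  0.13 ]
```

Run:
```python
import cv2
a=cv2.imread("pics/top0.png"); cv2.imwrite("pics/top0b.png",cv2.resize(a,(800,600),interpolation=cv2.INTER_CUBIC))
```

```text
(no output)
```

View pics/top0b.png

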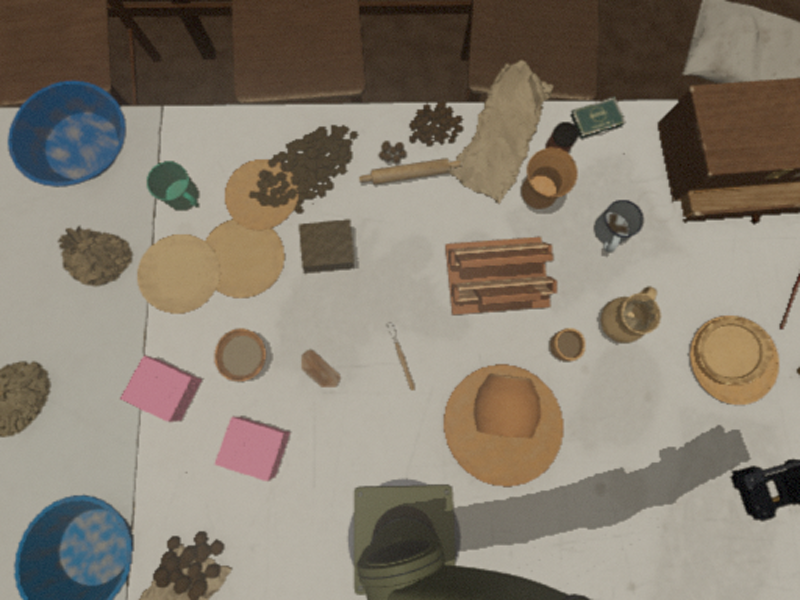

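View pics/scene0.png

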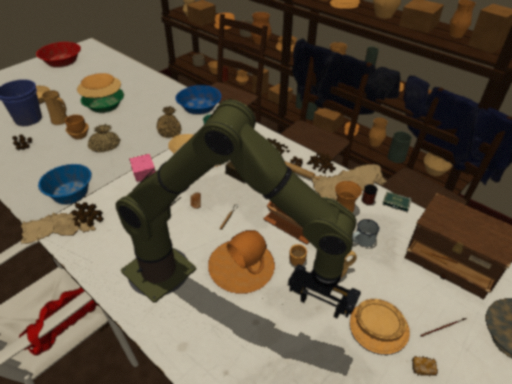

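Top view (800-px scale) candidates. Boards: rear slot about (500,257), front slot about (500,290). Clay: brown block (327,246); the pink look-alikes at (160,388) and (252,448) are rejected. Next is a close crop of the rack and the geometry fits.

Run:
```python
from h import *
d=np.load("top0.npz"); w=d["w"]; f=d["f"]
c1=f[145:210,280:365]; c2=f[130:185,180:265]
a=cv2.resize(c1,None,fx=6,fy=6,interpolation=cv2.INTER_CUBIC); b=cv2.resize(c2,None,fx=3,fy=3,interpolation=cv2.INTER_CUBIC)
o=np.zeros((390,510+255,3),np.uint8); o[:a.shape[0],:510]=a; o[:b.shape[0],510:]=b
cv2.imwrite("pics/crop.png",o[...,::-1])
# clay top
def rect(m,name):
    q=w[m]; r=cv2.minAreaRect((q[:,:2]*1000).astype(np.float32)); print(name,len(q),np.round(q.mean(0),4),r); print(np.round(cv2.boxPoints(r)).tolist())
sub=np.zeros(w.shape[:2],bool); sub[130:185,180:240]=1
m=sub&(abs(w[...,2]-.057)<.008); n,l=cv2.connectedComponents(m.astype(np.uint8)); 
k=np.argmax(np.bincount(l.ravel())[1:])+1; rect(l==k,"clay top")
sub[:]=0; sub[145:210,280:365]=1
for nm,x0,x1 in(("front",.43,.515),("rear",.515,.6)):
    m=sub&(w[...,2]>.085)&(w[...,0]>x0)&(w[...,0]<x1); q=w[m]
    rect(m,nm); print(np.round(np.percentile(q,[1,50,99],axis=0),3).tolist())
    for z0 in(.085,.1,.115,.122):
        s=m&(w[...,2]>z0)&(w[...,2]<z0+.015); 
        if s.sum()>5: print(z0,s.sum(),np.round(np.mean(w[s],0),3))
p=snapshot("top"); print("cam",-cv2.Rodrigues(p["rvec"])[0].T@p["tvec"].reshape(3),p["fx"])
```

```text
clay top 931 [0.6149 0.1567 0.0552] ((615.5393676757812, 156.72634887695312), (99.80597686767578, 114.57142639160156), 5.520931720733643)
[[560.0, 209.0], [571.0, 95.0], [671.0, 105.0], [660.0, 219.0]]
front 347 [ 0.4802 -0.2202  0.1183] ((487.3763427734375, -221.9162139892578), (45.3776741027832, 118.43758392333984), 3.880413293838501)
[[461.0, -164.0], [469.0, -283.0], [514.0, -279.0], [506.0, -161.0]]
[[0.462, -0.281, 0.086], [0.478, -0.22, 0.125], [0.505, -0.163, 0.133]]
0.085 56 [ 0.497 -0.214  0.093]
0.1 49 [ 0.489 -0.218  0.107]
0.115 198 [ 0.474 -0.222  0.125]
0.122 206 [ 0.473 -0.222  0.128]
rear 474 [ 0.5566 -0.2175  0.1198] ((565.1703491210938, -218.63177490234375), (45.79713821411133, 189.1342010498047), 3.601839542388916)
[[536.0, -126.0], [548.0, -314.0], [594.0, -312.0], [582.0, -123.0]]
[[0.54, -0.311, 0.086], [0.554, -0.219, 0.126], [0.582, -0.125, 0.133]]
0.085 64 [ 0.575 -0.212  0.093]
0.1 61 [ 0.567 -0.216  0.108]
0.115 287 [ 0.551 -0.221  0.126]
0.122 320 [ 0.551 -0.219  0.128]
cam [0.26854225 0.01124276 1.19154319] 346.80262603678887
```

View pics/crop.png

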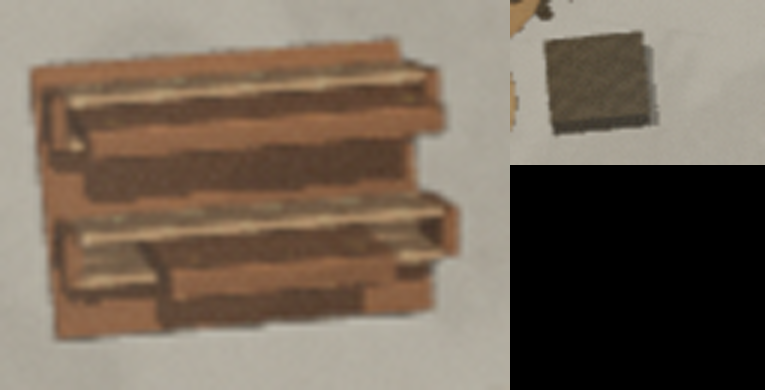

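The crop confirms it. The rear-slot board spans about 189 mm, with its top edge at crop (90–440, ~115), so it is the straightedge. The front one spans about 118 mm at (160–400, ~265). The brown block at upper right is the clay. Now precise fits and a motion helper.

```bash
cat >> h.py <<'E'
def rows(P1,R1,n,P0=None,R0=None):
    """n rows from the present pose (or P0,R0) to TCP P1, Rotation R1; world-straight."""
    if P0 is None:
        s=monitor.get_state(); P0=np.array(s["tool_pos"]); R0=R.from_quat(s["eef_rot"])
    dv=(R0.inv()*R1).as_rotvec()/n; out=[]
    for i in range(n):
        Ri=R0*R.from_rotvec(dv*i)
        out.append(np.r_[Ri.inv().apply((P1-P0)/n)*100,dv])
    return np.array(out)
def show(a): 
    for r in a: print(", ".join("%g"%v for v in np.r_[np.round(r[:3],2),np.round(r[3:],3)])+",")
def ori(yaw,t):  # yaw of board y-axis, lean t toward robot
    Z=R.from_euler("z",yaw)
    return Z*R.from_matrix(np.array([[0,1,0],[np.cos(t),0,np.sin(t)],[np.sin(t),0,-np.cos(t)]]).T)
E
python3 - <<'E'
from h import *
W=[];
for i in range(4):
    p=snapshot("top"); W.append(cloud(p))
w=np.nanmedian(W,0)
v,u=np.mgrid[:384,:512]
sub=(v>=145)&(v<210)&(u>=280)&(u<365)
m=sub&(w[...,2]>.085)&(w[...,0]>.515)&(w[...,0]<.6); q=w[m]
# plane fit of the upper face (robust) : exclude top edge
yaw=np.radians(3.7); c=q.mean(0)
for it in range(3):
    Z=R.from_euler("z",-yaw); a=Z.apply(q)
    top=a[a[:,2]>.118]; lo=a[a[:,2]<.115]
    A=np.c_[lo[:,1:],np.ones(len(lo))]; s=np.linalg.lstsq(A,lo[:,0],rcond=None)[0]
    r=lo[:,0]-A@s
    k=abs(r)<.004; s=np.linalg.lstsq(A[k],lo[k,0],rcond=None)[0]
    print("plane dx/dy,dx/dz",s[:2],"lean",np.degrees(np.arctan(-s[1])),"resid",r[k].std(),len(lo),k.sum())
    # yaw from top points
    f=np.polyfit(top[:,1],top[:,0],1)[0]; print("top yaw corr",np.degrees(-f)); yaw-= f/1 if it<2 else 0
print("yaw",np.degrees(yaw))
t=np.arctan(-s[1]); 
a=R.from_euler("z",-yaw).apply(q); U=np.array([-np.sin(t),0,np.cos(t)]); N=np.array([np.cos(t),0,np.sin(t)])
print("u pct",np.percentile(a@U,[50,90,95,99,100]),"n pct",np.percentile(a@N,[0,1,5,25,50,75,95,99,100]),"y",np.percentile(a[:,1],[0,1,99,100]))
# clay near-face edge: for each column, top points' min x
T=(v>=130)&(v<185)&(u>=180)&(u<240)&(abs(w[...,2]-.056)<.006)
E=[];Fv=[]
for col in range(190,228):
    rr=np.where(T[:,col])[0]
    if len(rr)>20: E.append(w[rr.max(),col]); Fv.append(w[rr.min(),col])
for e,nm in((np.array(E),"near"),(np.array(Fv),"far")):
    e=e[2:-2]; f=np.polyfit(e[:,1],e[:,0],1); print(nm,"yaw",np.degrees(np.arctan(-f[0])),"x at y=.157",np.polyval(f,.157),len(e),"res",(e[:,0]-np.polyval(f,e[:,1])).std())
# pixel of the intended footprint; heights around
H=(abs(w[...,0]-.55)<.035)&(w[...,1]>.02)&(w[...,1]<.32)
for y in np.arange(.02,.32,.02):
    s=H&(abs(w[...,1]-y)<.01); print(round(y,2),np.round(np.percentile(w[s][:,2],[50,95,100]),3),end="; ")
E
```

```text
plane dx/dy,dx/dz [ 3.21815581e-04 -4.92675416e-01] lean 26.228334297985395 resid 0.0009021916721521027 121 116
top yaw corr -0.11638646086278946
plane dx/dy,dx/dz [-0.00170928 -0.49267613] lean 26.228367111267307 resid 0.0009020971118446165 121 116
top yaw corr -0.001102551804902333
plane dx/dy,dx/dz [-0.00172852 -0.49267614] lean 26.22836787016821 resid 0.0009020962338086542 121 116
top yaw corr -1.0446191433318792e-05
yaw 3.582510987332309
u pct [-0.12295172 -0.12091419 -0.12027687 -0.11956061 -0.11836838] n pct [0.5276293  0.52828614 0.52954656 0.53458458 0.54102427 0.54370094
 0.54404708 0.5443842  0.54455763] y [-0.34765703 -0.34526745 -0.15934651 -0.15915263]
near yaw 4.255803238151213 x at y=.157 0.567947374334155 28 res 0.0012129923740658772
far yaw 4.587112274278659 x at y=.157 0.6630971882542078 28 res 0.0012289877467430534
0.02 [-0.001  0.002  0.002]; 0.04 [-0.001  0.002  0.003]; 0.06 [-0.001  0.002  0.004]; 0.08 [-0.001  0.001  0.002]; 0.1 [-0.     0.056  0.057]; 0.12 [0.001 0.056 0.057]; 0.14 [-0.     0.056  0.058]; 0.16 [0.001 0.057 0.059]; 0.18 [0.    0.057 0.058]; 0.2 [0.001 0.057 0.058]; 0.22 [-0.001  0.001  0.006]; 0.24 [-0.     0.001  0.003]; 0.26 [-0.     0.02   0.022]; 0.28 [0.015 0.019 0.02 ]; 0.3 [0.011 0.018 0.02 ];
```

```bash
cat >> h.py <<'E'
yr=np.radians(3.6); tr=np.radians(26.2)
def board(u,n=.5363,y=-.2522):
    U=np.array([-np.sin(tr),0,np.cos(tr)]); N=np.array([np.cos(tr),0,np.sin(tr)])
    return R.from_euler("z",yr).apply(u*U+n*N+np.array([0,y,0]))
E
python3 - <<'E'
from h import *
R1=ori(yr,tr); P=board(-.0825); S=board(-.0825+.085); print(P,S)
s=monitor.get_state(); R0=R.from_quat(s["eef_rot"]); P0=np.array(s["tool_pos"])
print(np.degrees((R0.inv()*R1).magnitude()))
# first to a mid, then standoff
a=rows(S,R1,16); print(a[0]); show(a)
E
```

```text
[ 0.53243825 -0.21920047  0.16275577] [ 0.49498431 -0.22155687  0.23902273]
83.84246690402848
[ 2.69479807 -1.85050401  0.39821029 -0.02369948  0.02002441 -0.08603437]
2.69, -1.85, 0.4, -0.024, 0.02, -0.086,
2.84, -1.62, 0.41, -0.024, 0.02, -0.086,
2.96, -1.38, 0.43, -0.024, 0.02, -0.086,
3.06, -1.13, 0.47, -0.024, 0.02, -0.086,
3.13, -0.88, 0.5, -0.024, 0.02, -0.086,
3.19, -0.62, 0.55, -0.024, 0.02, -0.086,
3.22, -0.36, 0.6, -0.024, 0.02, -0.086,
3.22, -0.1, 0.66, -0.024, 0.02, -0.086,
3.21, 0.16, 0.73, -0.024, 0.02, -0.086,
3.17, 0.42, 0.8, -0.024, 0.02, -0.086,
3.1, 0.67, 0.87, -0.024, 0.02, -0.086,
3.02, 0.91, 0.95, -0.024, 0.02, -0.086,
2.91, 1.14, 1.04, -0.024, 0.02, -0.086,
2.78, 1.36, 1.12, -0.024, 0.02, -0.086,
2.63, 1.57, 1.21, -0.024, 0.02, -0.086,
2.46, 1.76, 1.3, -0.024, 0.02, -0.086,
```

>>> {"api": "carry_out", "payload": {"motion": [2.69, -1.85, 0.4, -0.024, 0.02, -0.086, 2.84, -1.62, 0.41, -0.024, 0.02, -0.086, 2.96, -1.38, 0.43, -0.024, 0.02, -0.086, 3.06, -1.13, 0.47, -0.024, 0.02, -0.086, 3.13, -0.88, 0.5, -0.024, 0.02, -0.086, 3.19, -0.62, 0.55, -0.024, 0.02, -0.086, 3.22, -0.36, 0.6, -0.024, 0.02, -0.086, 3.22, -0.1, 0.66, -0.024, 0.02, -0.086], "hand": 5, "grip_force": 40}}

```text
clock: 1.75
tool_pos: [0.3197, -0.4144, 0.271]
eef_rot: [0.888, 0.443, 0.089, 0.085]
contact_force: [0.6, 1.0, -0.2]
opening: 0.568
```

>>> {"api": "carry_out", "payload": {"motion": [3.21, 0.16, 0.73, -0.024, 0.02, -0.086, 3.17, 0.42, 0.8, -0.024, 0.02, -0.086, 3.1, 0.67, 0.87, -0.024, 0.02, -0.086, 3.02, 0.91, 0.95, -0.024, 0.02, -0.086, 2.91, 1.14, 1.04, -0.024, 0.02, -0.086, 2.78, 1.36, 1.12, -0.024, 0.02, -0.086, 2.63, 1.57, 1.21, -0.024, 0.02, -0.086, 2.46, 1.76, 1.3, -0.024, 0.02, -0.086]}}

```text
clock: 2.75
tool_pos: [0.4717, -0.2567, 0.2476]
eef_rot: [0.707, 0.675, 0.152, 0.144]
contact_force: [0.6, -0.1, 0.2]
opening: 0.567
```

>>> {"api": "carry_out", "payload": {"motion": [0, 0, 0, 0, 0, 0, 0, 0, 0, 0, 0, 0]}}

```text
clock: 3.0
tool_pos: [0.4705, -0.2576, 0.2474]
eef_rot: [0.709, 0.674, 0.151, 0.144]
contact_force: [0.6, -0.4, 0.6]
opening: 0.568
```

Run:
```python
from h import *
R1=ori(yr,tr); P=board(-.0825); S=board(-.0825+.085)
s=monitor.get_state(); print(s["clock"],s["opening"],np.array(s["tool_pos"])-S,np.degrees((R.from_quat(s["eef_rot"]).inv()*R1).as_rotvec()))
show(rows(P,R1,8))
p=snapshot("scene"); cv2.imwrite("pics/s1.png",cv2.resize(p["frame"][150:270,220:380],(800,600),interpolation=cv2.INTER_CUBIC)[...,::-1])
```

```text
3.0 0.5684445718609115 [-0.02444977 -0.03609046  0.00840437] [-2.09517389  1.57746066 -6.17097702]
0.49, 0.25, 1.28, -0.005, 0.003, -0.013,
0.49, 0.25, 1.28, -0.005, 0.003, -0.013,
0.48, 0.25, 1.29, -0.005, 0.003, -0.013,
0.47, 0.25, 1.29, -0.005, 0.003, -0.013,
0.46, 0.25, 1.29, -0.005, 0.003, -0.013,
0.45, 0.25, 1.3, -0.005, 0.003, -0.013,
0.45, 0.25, 1.3, -0.005, 0.003, -0.013,
0.44, 0.25, 1.3, -0.005, 0.003, -0.013,
```

View pics/s1.png

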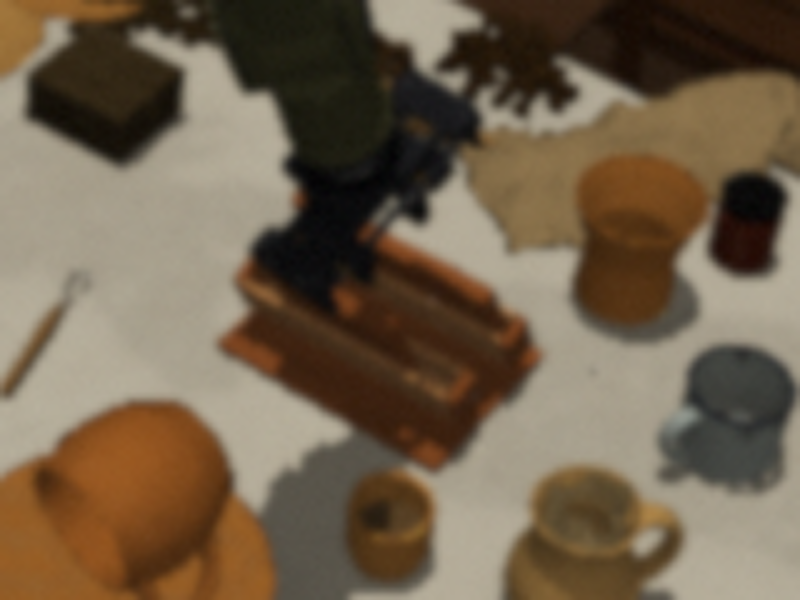

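The picture shows the gripper above the rack at about (340,230), with both boards undisturbed. The arm fell about 40 mm short, so I correct to the standoff pose and check before descending.

Run:
```python
from h import *
R1=ori(yr,tr); S=board(-.0825+.085)
show(rows(S,R1,4))
```

```text
0.93, 0.43, 0.44, -0.009, 0.007, -0.027,
0.91, 0.45, 0.45, -0.009, 0.007, -0.027,
0.9, 0.47, 0.46, -0.009, 0.007, -0.027,
0.88, 0.49, 0.47, -0.009, 0.007, -0.027,
```

>>> {"api": "carry_out", "payload": {"motion": [0.93, 0.43, 0.44, -0.009, 0.007, -0.027, 0.91, 0.45, 0.45, -0.009, 0.007, -0.027, 0.9, 0.47, 0.46, -0.009, 0.007, -0.027, 0.88, 0.49, 0.47, -0.009, 0.007, -0.027, 0, 0, 0, 0, 0, 0]}}

```text
clock: 3.68
tool_pos: [0.493, -0.2246, 0.2396]
eef_rot: [0.67, 0.707, 0.164, 0.153]
contact_force: [-0.4, -0.4, -0.1]
opening: 0.569
```

Run:
```python
from h import *
R1=ori(yr,tr); P=board(-.0825); S=board(-.0825+.085)
s=monitor.get_state(); print(s["clock"],(np.array(s["tool_pos"])-S)*1000,np.degrees((R.from_quat(s["eef_rot"]).inv()*R1).as_rotvec()))
show(rows(P,R1,6))
```

```text
3.675 [-1.93834753 -3.08434051  0.62658024] [-0.24608435  0.07088205 -0.50865879]
0.05, 0.03, 1.44, -0.001, 0, -0.001,
0.05, 0.03, 1.44, -0.001, 0, -0.001,
0.05, 0.03, 1.44, -0.001, 0, -0.001,
0.05, 0.03, 1.44, -0.001, 0, -0.001,
0.05, 0.03, 1.44, -0.001, 0, -0.001,
0.05, 0.03, 1.44, -0.001, 0, -0.001,
```

>>> {"api": "carry_out", "payload": {"motion": [0.05, 0.03, 1.44, 0, 0, -0.001, 0.05, 0.03, 1.44, -0.001, 0, -0.001, 0.05, 0.03, 1.44, -0.001, 0, -0.001, 0.05, 0.03, 1.44, -0.001, 0, -0.001, 0.05, 0.03, 1.44, -0.001, 0, -0.001, 0, 0, 0, 0, 0, 0, 0, 0, 0, 0, 0, 0]}}

```text
clock: 4.55
tool_pos: [0.5262, -0.2199, 0.176]
eef_rot: [0.668, 0.709, 0.165, 0.156]
contact_force: [-0.8, -0.4, -0.1]
opening: 0.565
```

Run:
```python
from h import *
R1=ori(yr,tr); P=board(-.0825)
s=monitor.get_state(); print(s["clock"],R1.inv().apply(np.array(s["tool_pos"])-P)*1000,np.degrees((R.from_quat(s["eef_rot"]).inv()*R1).as_rotvec()))
show(rows(P,R1,1))
p=snapshot("scene"); cv2.imwrite("pics/s2.png",cv2.resize(p["frame"][180:255,255:355],(800,600),interpolation=cv2.INTER_CUBIC)[...,::-1])
```

```text
4.55 [ -0.28970687   0.21816707 -14.61579809] [ 0.01927158  0.08601288 -0.13273394]
0.03, -0.02, 1.46, 0, 0.002, -0.002,
```

View pics/s2.png

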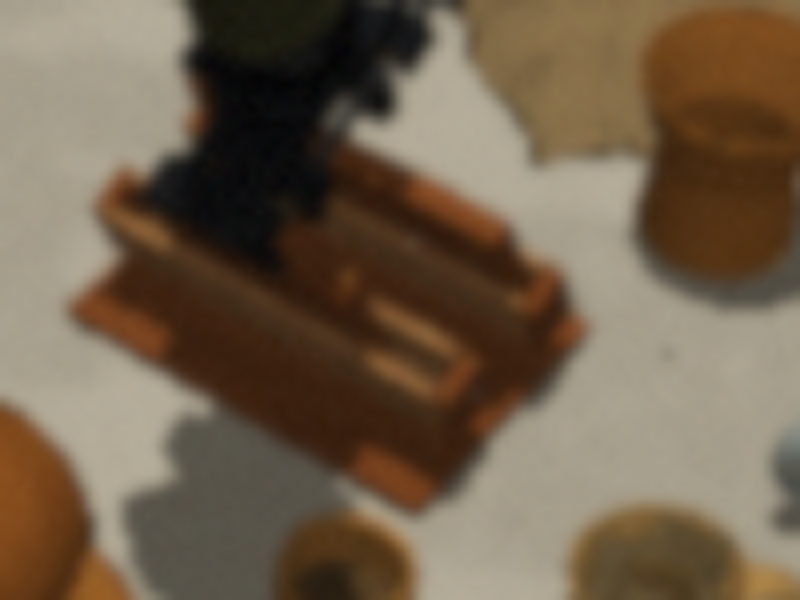

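The picture shows the gripper straddling the rear board at about (290,150), its body above the front slot, and no contact force. I go down the rest slowly.

>>> {"api": "carry_out", "payload": {"motion": [0.01, 0, 0.5, 0, 0, 0, 0.01, 0, 0.4, 0, 0, 0, 0.01, 0, 0.4, 0, 0, 0, 0, 0, 0, 0, 0, 0]}}

```text
clock: 5.1
tool_pos: [0.532, -0.2192, 0.1638]
eef_rot: [0.668, 0.709, 0.165, 0.155]
contact_force: [-0.2, 0.2, 0.9]
opening: 0.568
```

>>> {"api": "carry_out", "payload": {"motion": [0, 0, 0, 0, 0, 0, 0, 0, 0, 0, 0, 0, 0, 0, 0, 0, 0, 0, 0, 0, 0, 0, 0, 0], "hand": 1, "grip_force": 40}}

```text
clock: 5.6
tool_pos: [0.5331, -0.2193, 0.1649]
eef_rot: [0.667, 0.709, 0.166, 0.157]
contact_force: [1.2, -0.4, 2.7]
opening: 0.177
```

Gripped, with an opening of about 15.6 mm. Now draw it out along the slope.

>>> {"api": "carry_out", "payload": {"motion": [0, 0, -0.4, 0, 0, 0, 0, 0, -0.6, 0, 0, 0, 0, 0, -0.8, 0, 0, 0, 0, 0, -0.8, 0, 0, 0, 0, 0, 0, 0, 0, 0]}}

```text
clock: 6.22
tool_pos: [0.5209, -0.2199, 0.1886]
eef_rot: [0.667, 0.709, 0.165, 0.156]
contact_force: [2.1, 0.8, 2.7]
opening: 0.179
```

>>> {"api": "carry_out", "payload": {"motion": [0, 0, -0.8, 0, 0, 0, 0, 0, -0.8, 0, 0, 0, 0, 0, -1, 0, 0, 0, 0, 0, -1.2, 0, 0, 0, 0, 0, -1.2, 0, 0, 0, 0, 0, 0, 0, 0, 0, 0, 0, 0, 0, 0, 0]}}

```text
clock: 7.1
tool_pos: [0.4981, -0.2214, 0.2322]
eef_rot: [0.668, 0.709, 0.165, 0.156]
contact_force: [0.1, -0.8, -2.5]
opening: 0.178
```

Run:
```python
from h import *
for n in("top",):
    p=snapshot(n); w=cloud(p)
    for t in("straightedge","short_board"):
        for d in finder.masks_of(p,t)[:2]:
            q=w[d["pixels"]]; q=q[~np.isnan(q[:,0])]; print(t,round(d["p"],2),d["extent"],np.round(np.median(q,0),3))
    cv2.imwrite("pics/t3.png",cv2.resize(p["frame"][130:220,265:385],(800,600),interpolation=cv2.INTER_CUBIC)[...,::-1])
```

```text
straightedge 0.83 [293.5, 165.0, 362.8, 175.0] [ 0.526 -0.176  0.185]
short_board 0.54 [302.8, 184.3, 327.4, 196.8] [ 0.482 -0.185  0.118]
```

View pics/t3.png

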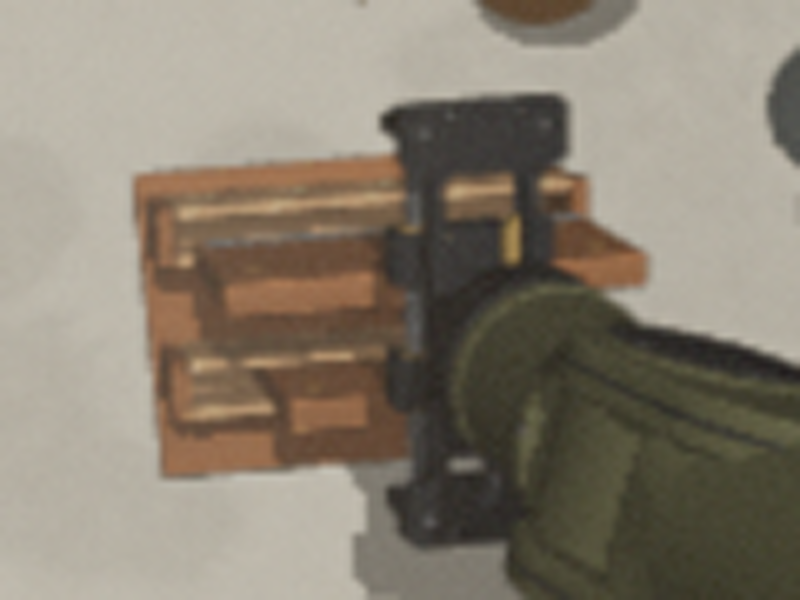

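The picture shows the straightedge held clear of the slot, from (200,245) to (645,270), and the short board still in the front slot at (330,400). Next I lift, turn it upright and carry it to about 20 mm short of the clay face.

Run:
```python
from h import *
s=monitor.get_state(); P0=np.array(s["tool_pos"]);R0=R.from_quat(s["eef_rot"])
A=P0+[-.02,0,.07]
show(rows(A,R0,3)); print()
R1=ori(np.radians(4.4),0); B=np.array([.535,.144,.27])
a=rows(B,R1,13,A,R0); show(a)
```

```text
0.04, 0.43, -2.39, 0, 0, 0,
0.04, 0.43, -2.39, 0, 0, 0,
0.04, 0.43, -2.39, 0, 0, 0,

2.78, 0.43, 0.49, 0.035, 0, -0.001,
2.78, 0.45, 0.47, 0.035, 0, -0.001,
2.78, 0.47, 0.46, 0.035, 0, -0.001,
2.78, 0.49, 0.44, 0.035, 0, -0.001,
2.78, 0.51, 0.42, 0.035, 0, -0.001,
2.77, 0.53, 0.41, 0.035, 0, -0.001,
2.77, 0.55, 0.39, 0.035, 0, -0.001,
2.77, 0.56, 0.37, 0.035, 0, -0.001,
2.77, 0.58, 0.35, 0.035, 0, -0.001,
2.77, 0.6, 0.33, 0.035, 0, -0.001,
2.77, 0.61, 0.31, 0.035, 0, -0.001,
2.77, 0.62, 0.29, 0.035, 0, -0.001,
2.77, 0.64, 0.27, 0.035, 0, -0.001,
```

>>> {"api": "carry_out", "payload": {"motion": [0.04, 0.43, -2.39, 0, 0, 0, 0.04, 0.43, -2.39, 0, 0, 0, 0.04, 0.43, -2.39, 0, 0, 0, 1, 0.2, 0.2, 0, 0, 0, 1.78, 0.23, 0.29, 0.035, 0, -0.001, 2.78, 0.45, 0.47, 0.035, 0, -0.001, 2.78, 0.47, 0.46, 0.035, 0, -0.001, 2.78, 0.49, 0.44, 0.035, 0, -0.001]}}

```text
clock: 8.25
tool_pos: [0.4983, -0.1088, 0.285]
eef_rot: [0.676, 0.72, 0.114, 0.11]
contact_force: [1.0, -0.4, -1.9]
opening: 0.178
```

>>> {"api": "carry_out", "payload": {"motion": [2.78, 0.51, 0.42, 0.035, 0, -0.001, 2.77, 0.53, 0.41, 0.035, 0, -0.001, 2.77, 0.55, 0.39, 0.035, 0, -0.001, 2.77, 0.56, 0.37, 0.035, 0, -0.001, 2.77, 0.58, 0.35, 0.035, 0, -0.001, 2.77, 0.6, 0.33, 0.035, 0, -0.001, 2, 0.61, 0.31, 0.035, 0, -0.001, 1, 0.62, 0.29, 0.035, 0, -0.001]}}

```text
clock: 9.25
tool_pos: [0.536, 0.091, 0.2647]
eef_rot: [0.681, 0.732, 0.012, 0.015]
contact_force: [1.2, -0.0, -1.1]
opening: 0.178
```

Run:
```python
from h import *
R1=ori(np.radians(4.4),0); B=np.array([.535,.144,.27])
s=monitor.get_state(); print(s["clock"],s["opening"],B-s["tool_pos"],np.degrees((R.from_quat(s["eef_rot"]).inv()*R1).as_rotvec()))
show(rows(B,R1,5))
```

```text
9.25 0.17788883960866714 [-0.0010394   0.05298835  0.00531022] [ 2.14855606  0.2804038  -0.28484116]
1.06, 0.06, -0.11, 0.007, 0.001, -0.001,
1.06, 0.06, -0.11, 0.007, 0.001, -0.001,
1.06, 0.06, -0.11, 0.007, 0.001, -0.001,
1.06, 0.06, -0.11, 0.007, 0.001, -0.001,
1.06, 0.06, -0.11, 0.007, 0.001, -0.001,
```

>>> {"api": "carry_out", "payload": {"motion": [1.06, 0.06, -0.11, 0.007, 0.001, -0.001, 1.06, 0.06, -0.11, 0.007, 0.001, -0.001, 1.06, 0.06, -0.11, 0.007, 0.001, -0.001, 1.06, 0.06, -0.11, 0.007, 0.001, -0.001, 1.06, 0.06, -0.11, 0.007, 0.001, -0.001, 0, 0, 0, 0, 0, 0, 0, 0, 0, 0, 0, 0]}}

```text
clock: 10.12
tool_pos: [0.5352, 0.1419, 0.2703]
eef_rot: [0.68, 0.733, 0.001, 0.002]
contact_force: [0.5, -0.3, -2.2]
opening: 0.176
```

Run:
```python
from h import *
R1=ori(np.radians(4.4),0); B=np.array([.535,.144,.27])
s=monitor.get_state(); T=np.array(s["tool_pos"]); print(s["clock"],B-T,np.degrees((R.from_quat(s["eef_rot"]).inv()*R1).as_rotvec()))
ps={n:snapshot(n) for n in("top","scene")}
for n,p in ps.items():
    w=cloud(p); np.savez(n+"1.npz",w=w,f=p["frame"])
    # board points: slab below fingers
    m=(abs(w[...,0]-T[0])<.03)&(abs(w[...,1]-T[1])<.13)&(w[...,2]>.11)&(w[...,2]<.245)
    q=w[m]; print(n,len(q)); 
    if len(q): print(np.round(np.percentile(q,[0,2,50,98,100],axis=0),3).tolist())
    v,u=np.where(m); print(u.min(),u.max(),v.min(),v.max())
f=[cv2.resize(ps["top"]["frame"][120:195,170:270],(400,300),interpolation=cv2.INTER_CUBIC),cv2.resize(ps["scene"]["frame"][105:210,200:340],(400,300),interpolation=cv2.INTER_CUBIC)]
cv2.imwrite("pics/b4.png",np.hstack(f)[...,::-1])
```

```text
10.125 [-0.00015456  0.00207054 -0.0002765 ] [ 0.22397312  0.1060928  -0.14342187]
top 438
[[0.517, 0.047, 0.129], [0.518, 0.054, 0.134], [0.528, 0.113, 0.199], [0.541, 0.231, 0.231], [0.543, 0.234, 0.233]]
174 240 162 178
scene 620
[[0.51, 0.042, 0.125], [0.514, 0.045, 0.134], [0.53, 0.116, 0.183], [0.55, 0.227, 0.237], [0.557, 0.238, 0.245]]
213 248 139 170
```

View pics/b4.png

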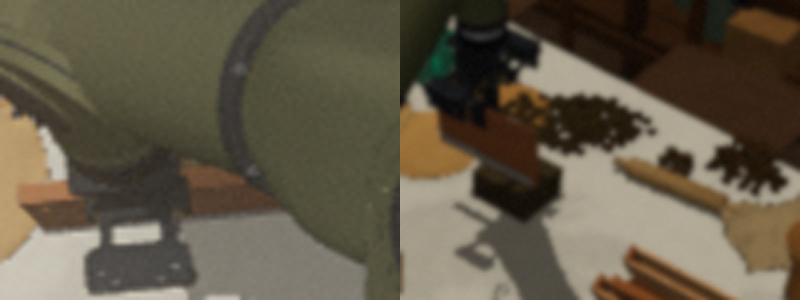

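The pictures show the board held upright, steel strip down, in front of and above the clay. In the scene half it runs from (440,115) to (540,180). Now I measure its face plane and edges precisely.

Run:
```python
from h import *
T=np.array(monitor.get_state()["tool_pos"])
for n in("top","scene"):
    d=np.load(n+"1.npz"); w=d["w"]
    m=(abs(w[...,0]-T[0])<.03)&(abs(w[...,1]-T[1])<.13)&(w[...,2]>.11)&(w[...,2]<.245)
    # per-y bins lower and upper z, x
    q=w[m]; 
    for y in np.arange(.05,.235,.02):
        s=q[abs(q[:,1]-y)<.01]
        if len(s)>4: print(n,round(y,2),len(s),"zlo %.3f zhi %.3f xlo %.4f xhi %.4f"%(s[:,2].min(),s[:,2].max(),*np.percentile(s[:,0],[5,95])))
    f=q[(q[:,2]<.225)&(q[:,2]>.14)]; f=f[abs(f[:,0]-(np.median(f[:,0])))<.01]
    A=np.c_[f[:,1]-T[1],f[:,2]-.18,np.ones(len(f))]
    for _ in range(3):
        s=np.linalg.lstsq(A,f[:,0],rcond=None)[0]; r=f[:,0]-A@s; k=abs(r)<.003; A,f=A[k],f[k]
    print(n,"face: yaw %.2f pitch %.2f x %.4f"%(np.degrees(-s[0]),np.degrees(s[1]),s[2]),len(f),"tcp",T)
```

```text
top 0.05 21 zlo 0.130 zhi 0.199 xlo 0.5310 xhi 0.5325
top 0.07 59 zlo 0.134 zhi 0.230 xlo 0.5296 xhi 0.5327
top 0.09 86 zlo 0.129 zhi 0.233 xlo 0.5282 xhi 0.5407
top 0.11 60 zlo 0.141 zhi 0.232 xlo 0.5272 xhi 0.5417
top 0.13 5 zlo 0.131 zhi 0.147 xlo 0.5266 xhi 0.5272
top 0.15 7 zlo 0.136 zhi 0.151 xlo 0.5232 xhi 0.5253
top 0.17 9 zlo 0.134 zhi 0.148 xlo 0.5223 xhi 0.5241
top 0.19 40 zlo 0.132 zhi 0.232 xlo 0.5204 xhi 0.5277
top 0.21 92 zlo 0.137 zhi 0.231 xlo 0.5192 xhi 0.5337
top 0.23 59 zlo 0.131 zhi 0.232 xlo 0.5181 xhi 0.5317
top face: yaw 4.27 pitch -0.37 x 0.5252 261 tcp [0.53518308 0.14169436 0.27025498]
scene 0.05 101 zlo 0.127 zhi 0.237 xlo 0.5319 xhi 0.5495
scene 0.07 73 zlo 0.132 zhi 0.237 xlo 0.5293 xhi 0.5423
scene 0.09 75 zlo 0.131 zhi 0.233 xlo 0.5281 xhi 0.5423
scene 0.11 74 zlo 0.125 zhi 0.240 xlo 0.5255 xhi 0.5394
scene 0.13 99 zlo 0.129 zhi 0.245 xlo 0.5137 xhi 0.5513
scene 0.15 57 zlo 0.134 zhi 0.237 xlo 0.5136 xhi 0.5446
scene 0.17 47 zlo 0.131 zhi 0.223 xlo 0.5220 xhi 0.5311
scene 0.19 35 zlo 0.129 zhi 0.188 xlo 0.5205 xhi 0.5301
scene 0.21 33 zlo 0.132 zhi 0.188 xlo 0.5201 xhi 0.5273
scene 0.23 26 zlo 0.132 zhi 0.193 xlo 0.5181 xhi 0.5249
scene face: yaw 3.93 pitch -0.73 x 0.5283 331 tcp [0.53518308 0.14169436 0.27025498]
```

>>> {"api": "carry_out", "payload": {"motion": [0, 0, 1, 0.004, 0, -0.002, 0, 0, 2, 0, 0, 0, 0, 0, 2.4, 0, 0, 0, 0, 0, 2.4, 0, 0, 0, 0, 0, 2, 0, 0, 0, 0, 0, 1.4, 0, 0, 0, 0, 0, 0.7, 0, 0, 0, 0, 0, 0, 0, 0, 0]}}

```text
clock: 11.22
tool_pos: [0.5353, 0.1423, 0.1513]
eef_rot: [0.68, 0.734, -0.0, 0.0]
contact_force: [0.5, -0.3, -1.6]
opening: 0.174
```

>>> {"api": "carry_out", "payload": {"motion": [0, 0, 0.2, 0, 0, 0, 0, 0, 0.2, 0, 0, 0, 0, 0, 0, 0, 0, 0]}}

```text
clock: 11.6
tool_pos: [0.5353, 0.1422, 0.1475]
eef_rot: [0.68, 0.734, -0.0, 0.001]
contact_force: [-0.3, -0.0, -0.5]
opening: 0.18
```

>>> {"api": "carry_out", "payload": {"motion": [0, 0, 0.25, 0, 0, 0, 0, 0, 0.25, 0, 0, 0, 0, 0, 0, 0, 0, 0]}}

```text
clock: 11.98
tool_pos: [0.5351, 0.1421, 0.1422]
eef_rot: [0.68, 0.734, -0.001, 0.0]
contact_force: [-1.5, 0.8, -2.2]
opening: 0.177
```

>>> {"api": "carry_out", "payload": {"motion": [0, 0, 0.1, 0, 0, 0, 0, 0, 0, 0, 0, 0]}}

```text
clock: 12.22
tool_pos: [0.5352, 0.1423, 0.1414]
eef_rot: [0.679, 0.734, -0.0, 0.0]
contact_force: [0.7, 0.7, -2.0]
opening: 0.179
```

>>> {"api": "carry_out", "payload": {"motion": [0, 0, 0.1, 0, 0, 0, 0, 0, 0, 0, 0, 0]}}

```text
clock: 12.48
tool_pos: [0.5354, 0.1423, 0.141]
eef_rot: [0.68, 0.734, -0.0, 0.001]
contact_force: [-0.9, -1.5, 4.8]
opening: 0.178
```

The table is felt at TCP z ≈ 0.141. I back off 1 mm and advance towards the clay.

>>> {"api": "carry_out", "payload": {"motion": [0, 0, -0.12, 0, 0, 0, 0, 0.5, 0, 0, 0, 0, 0, 0.8, 0, 0, 0, 0, 0, 0.5, 0, 0, 0, 0, 0, 0.2, 0, 0, 0, 0, 0, 0, 0, 0, 0, 0]}}

```text
clock: 13.22
tool_pos: [0.5552, 0.1438, 0.1415]
eef_rot: [0.68, 0.734, -0.0, 0.0]
contact_force: [0.3, 0.5, -1.3]
opening: 0.174
```

Run:
```python
from h import *
T=np.array(monitor.get_state()["tool_pos"]); print(T)
ps={n:snapshot(n) for n in("top","scene")}
for n,p in ps.items():
    w=cloud(p); np.savez(n+"2.npz",w=w,f=p["frame"])
    f=w[(abs(w[...,0]-T[0]+.008)<.012)&(abs(w[...,1]-T[1])<.09)&(w[...,2]>.015)&(w[...,2]<.085)]
    A=np.c_[f[:,1]-T[1],f[:,2]-.05,np.ones(len(f))]
    for _ in range(3):
        s=np.linalg.lstsq(A,f[:,0],rcond=None)[0]; r=f[:,0]-A@s; k=abs(r)<.003; A,f=A[k],f[k]
    print(n,"face yaw %.2f pitch %.2f x %.4f"%(np.degrees(-s[0]),np.degrees(s[1]),s[2]),len(f))
    c=w[(abs(w[...,2]-.057)<.005)&(w[...,0]>.56)&(w[...,0]<.69)&(w[...,1]>.07)&(w[...,1]<.25)]
    c=c[:,:2]*1000; print("clay top",len(c),cv2.minAreaRect(c.astype(np.float32)))
f=[cv2.resize(ps["top"]["frame"][120:195,170:270],(400,300),interpolation=cv2.INTER_CUBIC),cv2.resize(ps["scene"]["frame"][135:195,205:285],(400,300),interpolation=cv2.INTER_CUBIC)]
cv2.imwrite("pics/b5.png",np.hstack(f)[...,::-1])
```

```text
[0.5552123  0.14375204 0.1414959 ]
top face yaw 4.42 pitch -0.38 x 0.5447 158
clay top 75 ((589.7157592773438, 154.05960083007812), (32.44416046142578, 111.92676544189453), 2.932849884033203)
scene face yaw 4.92 pitch -0.41 x 0.5474 201
clay top 134 ((638.5897216796875, 151.2135467529297), (100.4023208618164, 65.34703063964844), 89.78208923339844)
```

View pics/b5.png

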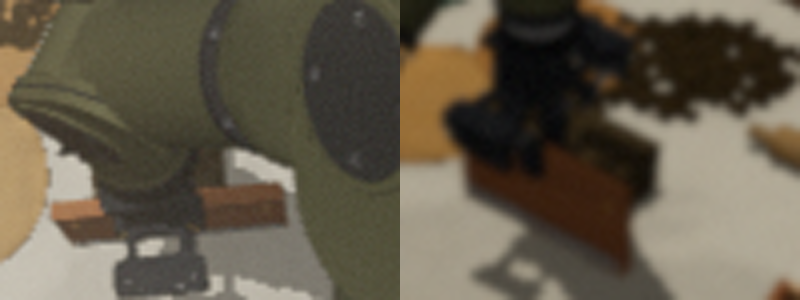

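The pictures show the board (left half, 55–285, 210) just short of the clay and reaching past both ends. I close the last few mm, feeling for contact.

>>> {"api": "carry_out", "payload": {"motion": [0, 0.1, 0, 0, 0, 0, 0, 0.1, 0, 0, 0, 0, 0, 0, 0, 0, 0, 0]}}

```text
clock: 13.7
tool_pos: [0.5573, 0.1439, 0.1417]
eef_rot: [0.68, 0.734, -0.0, 0.0]
contact_force: [0.8, 0.7, -1.7]
opening: 0.18
```

>>> {"api": "carry_out", "payload": {"motion": [0, 0.05, 0, 0, 0, 0, 0, 0, 0, 0, 0, 0]}}

```text
clock: 13.95
tool_pos: [0.5577, 0.1439, 0.1416]
eef_rot: [0.68, 0.734, -0.0, 0.0]
contact_force: [-0.9, -0.7, -2.3]
opening: 0.18
```

>>> {"api": "carry_out", "payload": {"motion": [0, 0.05, 0, 0, 0, 0, 0, 0, 0, 0, 0, 0]}}

```text
clock: 14.2
tool_pos: [0.5582, 0.144, 0.1416]
eef_rot: [0.68, 0.734, -0.0, 0.0]
contact_force: [-0.0, 1.0, -2.1]
opening: 0.178
```

>>> {"api": "carry_out", "payload": {"motion": [0, 0.05, 0, 0, 0, 0, 0, 0, 0, 0, 0, 0]}}

```text
clock: 14.45
tool_pos: [0.5587, 0.144, 0.1416]
eef_rot: [0.68, 0.734, -0.0, 0.0]
contact_force: [-0.3, 0.3, -2.0]
opening: 0.176
```

>>> {"api": "carry_out", "payload": {"motion": [0, 0.05, 0, 0, 0, 0, 0, 0, 0, 0, 0, 0]}}

```text
clock: 14.7
tool_pos: [0.5592, 0.1441, 0.1416]
eef_rot: [0.68, 0.734, -0.0, 0.0]
contact_force: [-0.6, -0.0, -2.1]
opening: 0.181
```

>>> {"api": "carry_out", "payload": {"motion": [0, 0.05, 0, 0, 0, 0, 0, 0, 0, 0, 0, 0]}}

```text
clock: 14.95
tool_pos: [0.5597, 0.1441, 0.1416]
eef_rot: [0.68, 0.734, -0.0, 0.0]
contact_force: [-0.5, -0.4, -2.2]
opening: 0.18
```

>>> {"api": "carry_out", "payload": {"motion": [0, 0.05, 0, 0, 0, 0, 0, 0, 0, 0, 0, 0]}}

```text
clock: 15.2
tool_pos: [0.5602, 0.1442, 0.1416]
eef_rot: [0.68, 0.734, -0.0, 0.0]
contact_force: [-0.3, 0.2, -1.8]
opening: 0.177
```

>>> {"api": "carry_out", "payload": {"motion": [0, 0.05, 0, 0, 0, 0, 0, 0, 0, 0, 0, 0]}}

```text
clock: 15.45
tool_pos: [0.5605, 0.1441, 0.1416]
eef_rot: [0.679, 0.734, -0.001, 0.0]
contact_force: [-0.4, -0.7, -1.7]
opening: 0.179
```

```bash
cat >> h.py <<'E'
def gap(tag):
    T=np.array(monitor.get_state()["tool_pos"]); F=[]; W=[];S=[]
    for i in range(3):
        p=snapshot("top"); W.append(cloud(p)); F.append(monitor.get_state()["contact_force"])
    s=snapshot("scene"); ws=cloud(s); F.append(monitor.get_state()["contact_force"])
    print("force",np.round(np.mean(F,0),2),"T",T)
    w=np.nanmedian(W,0)
    c=w[(abs(w[...,2]-.057)<.004)&(w[...,0]>.55)&(w[...,0]<.69)&(w[...,1]>.07)&(w[...,1]<.25)]; print("clay top(top cam)",len(c),np.round(c.min(0),4),np.round(c.max(0),4))
    c=ws[(abs(ws[...,2]-.057)<.004)&(ws[...,0]>.55)&(ws[...,0]<.69)&(ws[...,1]>.07)&(ws[...,1]<.25)]; print("clay top(scene)",len(c),np.round(c.min(0),4),np.round(c.max(0),4))
    f=[cv2.resize(p["frame"][135:180,190:250],(400,300),interpolation=cv2.INTER_CUBIC),cv2.resize(s["frame"][135:195,205:285],(400,300),interpolation=cv2.INTER_CUBIC)]
    cv2.imwrite("pics/%s.png"%tag,np.hstack(f)[...,::-1])
E
python3 -c "
from h import *
gap('g6')"
```

```text
force [-0.71  0.21 -1.4 ] T [0.56046053 0.14411176 0.14156688]
clay top(top cam) 81 [0.5518 0.071  0.053 ] [0.616  0.2097 0.0599]
clay top(scene) 123 [0.5512 0.0735 0.0531] [0.6682 0.1939 0.0609]
```

>>> {"api": "carry_out", "payload": {"motion": [0, 0.05, 0, 0, 0, 0, 0, 0, 0, 0, 0, 0]}}

```text
clock: 15.9
tool_pos: [0.5608, 0.1441, 0.1415]
eef_rot: [0.679, 0.734, -0.001, 0.0]
contact_force: [-1.4, -0.9, -0.8]
opening: 0.178
```

```bash
python3 -c "
from h import *
gap('g7'); s=monitor.get_state(); print(np.round(s['moment'],2), R.from_quat(s['eef_rot']).as_matrix()[:,0])"
```

```text
force [-1.45 -0.88 -0.75] T [0.56080446 0.14411869 0.14153744]
clay top(top cam) 80 [0.5525 0.0776 0.0531] [0.6156 0.2096 0.0598]
clay top(scene) 122 [0.5501 0.0702 0.0531] [0.6686 0.2036 0.061 ]
[-0.2   0.53  0.16] [-0.07669438  0.99705365 -0.00141152]
```

View pics/g7.png

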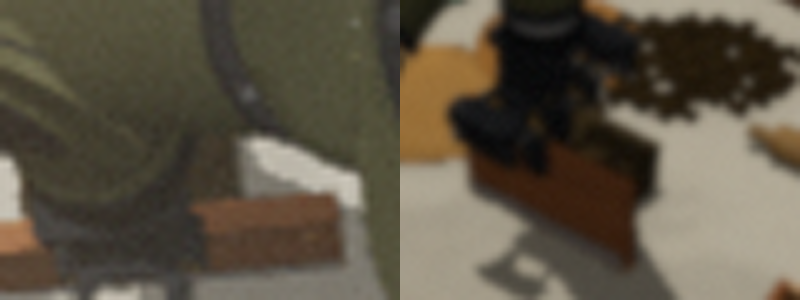

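Contact is felt: fx went to about −1.5 N and the advance has halved. The picture shows the clay meeting the board at left-half (215,200). One more light press, then set it down.

>>> {"api": "carry_out", "payload": {"motion": [0, 0.05, 0, 0, 0, 0, 0, 0, 0, 0, 0, 0]}}

```text
clock: 16.35
tool_pos: [0.5612, 0.1441, 0.1415]
eef_rot: [0.679, 0.734, -0.001, 0.0]
contact_force: [-3.7, -1.3, 0.5]
opening: 0.174
```

>>> {"api": "carry_out", "payload": {"motion": [0, 0, 0.05, 0, 0, 0, 0, 0, 0.05, 0, 0, 0, 0, 0, 0, 0, 0, 0]}}

```text
clock: 16.73
tool_pos: [0.5612, 0.1442, 0.141]
eef_rot: [0.679, 0.734, -0.001, 0.0]
contact_force: [-4.2, -1.4, 4.8]
opening: 0.177
```

>>> {"api": "carry_out", "payload": {"motion": [0, 0, 0, 0, 0, 0, 0, 0, 0, 0, 0, 0, 0, 0, 0, 0, 0, 0, 0, 0, 0, 0, 0, 0], "hand": 3.2}}

```text
clock: 17.23
tool_pos: [0.562, 0.1444, 0.1406]
eef_rot: [0.68, 0.734, 0.0, 0.001]
contact_force: [0.5, 0.1, -0.4]
opening: 0.364
```

>>> {"api": "carry_out", "payload": {"motion": [0, 0, -0.5, 0, 0, 0, 0, 0, -1, 0, 0, 0, 0, 0, -2, 0, 0, 0, 0, 0, -3, 0, 0, 0, 0, 0, -4, 0, 0, 0, -1, 0, -4, 0, 0, 0, -4, 0, -3, 0, 0, 0, -4, 0, -1, 0, 0, 0]}}

```text
clock: 18.23
tool_pos: [0.5691, 0.0548, 0.3294]
eef_rot: [0.679, 0.734, 0.002, 0.002]
contact_force: [1.0, 0.7, -0.0]
opening: 0.364
```

>>> {"api": "carry_out", "payload": {"motion": [-4, -1, 0, 0, 0, 0, -4, -1, 0, 0, 0, 0, -4, -1, 0, 0, 0, 0, -4, -1, 0, 0, 0, 0, -3, -1, 0, 0, 0, 0, -2, 0, 0, 0, 0, 0, 0, 0, 0, 0, 0, 0]}}

```text
clock: 19.1
tool_pos: [0.5345, -0.16, 0.3268]
eef_rot: [0.681, 0.733, -0.0, 0.001]
contact_force: [0.7, 0.2, -0.3]
opening: 0.363
```

Run:
```python
from h import *
W=[]
for i in range(4): p=snapshot("top"); W.append(cloud(p))
w=np.nanmedian(W,0); s=snapshot("scene")
B=w[(w[...,2]>.065)&(w[...,2]<.13)&(abs(w[...,0]-.555)<.04)&(w[...,1]>.02)&(w[...,1]<.28)]
print(len(B)); t=B[B[:,2]>.095]; f=np.polyfit(t[:,1],t[:,0],1); print("board top yaw",np.degrees(np.arctan(-f[0])),"x@.157",np.polyval(f,.157),"y",t[:,1].min(),t[:,1].max(),"z",np.median(t[:,2]),t[:,2].max(),"minAreaRect",cv2.minAreaRect((t[:,:2]*1000).astype(np.float32)))
v,u=np.mgrid[:384,:512]; T=(v>=130)&(v<185)&(u>=180)&(u<240)&(abs(w[...,2]-.056)<.006)&(w[...,0]>.56)
E=[w[np.where(T[:,c])[0].min(),c] for c in range(190,228) if T[:,c].sum()>12]; E=np.array(E)[2:-2]
f=np.polyfit(E[:,1],E[:,0],1); print("clay far edge yaw",np.degrees(np.arctan(-f[0])),"x@.157",np.polyval(f,.157),len(E),"(before 4.59, .6631)")
c=w[T]; print("clay top y",np.percentile(c[:,1],[1,99]),"x",np.percentile(c[:,0],[1,99]))
for t in("short_board","rack","cup","mug"):
    for d in finder.masks_of(p,t)[:1]: print(t,d["p"],d["extent"])
g=[cv2.resize(p["frame"][130:190,180:260],(400,300),interpolation=cv2.INTER_CUBIC),cv2.resize(s["frame"][135:195,205:285],(400,300),interpolation=cv2.INTER_CUBIC)]
o=np.vstack([np.hstack(g),np.hstack([cv2.resize(p["frame"],(400,300),interpolation=cv2.INTER_AREA),cv2.resize(s["frame"],(400,300),interpolation=cv2.INTER_AREA)])])
cv2.imwrite("pics/end.png",o[...,::-1]); print(monitor.get_state()["clock"])
```

```text
422
board top yaw 4.701332008525299 x@.157 0.556639904090813 y 0.04892610628992888 0.23371730382282743 z 0.09947780496921149 0.10269953821696648 minAreaRect ((558.3251953125, 141.41661071777344), (16.286367416381836, 186.2930145263672), 4.487420558929443)
clay far edge yaw 5.076608931203189 x@.157 0.6629585713572761 30 (before 4.59, .6631)
clay top y [0.10113942 0.21344103] x [0.57742243 0.66552321]
short_board 0.7 [302.6, 184.0, 346.3, 195.8]
rack 0.91 [284.8, 151.1, 358.8, 202.1]
cup 0.59 [352.8, 210.5, 375.4, 233.6]
mug 0.52 [396.5, 125.6, 413.3, 139.7]
19.55
```

View pics/end.png

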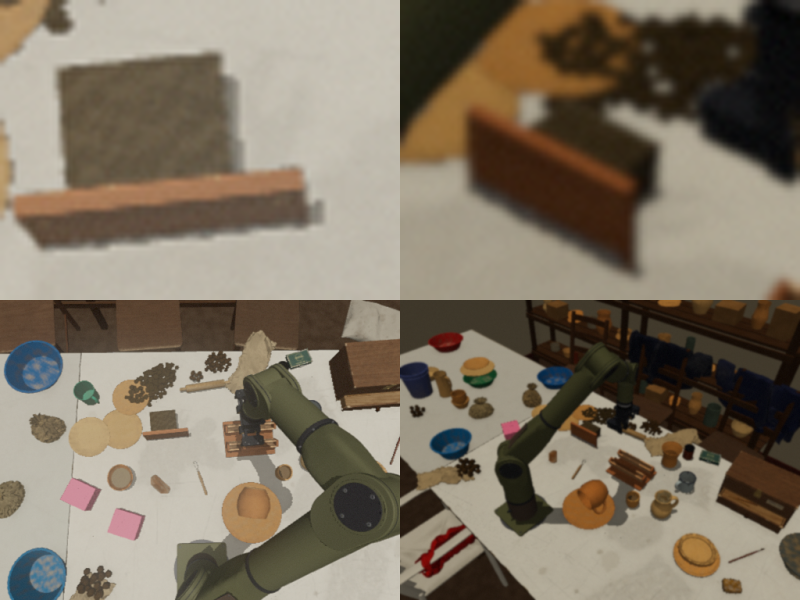

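The last picture shows the straightedge standing on its edge against the clay (top-left panel, 15–305 at rows 175–245). It overhangs both ends, the clay is in place, and the short board is still in the rack. The gripper is clear, so I hand it in.

```bash
python3 -c "
from plant import workorder,monitor
print(workorder.finish_job(), monitor.get_state()['clock'])"
```

```text
the job is handed in; nothing more can be done
the job is handed in; nothing more can be done
```

I drew the straightedge (the 190 mm board, in the rear slot) out along its slope and stood it upright on the steel-stripped edge against the clay's near long face. I then let go, backed off and handed the job in. The clock read 19.6 s at the last check, against the 42 s limit.

**Last checks:**
- **Board:** it stands upright with its top at about 0.10 m. It spans y = 0.049 to 0.234 m, against the clay's 0.10 to 0.214 m, so it reaches past both ends.
- **Contact:** I pressed until about 4 N showed against the clay before releasing.
- **Clay:** its far edge shifted by 0.1 mm in x, which is within noise.
- **Other things:** the short board is still in its slot, and I saw nothing else out of place. I did not measure the bystanders against their starting positions.

**Doubts and disagreements:**
- **Yaw:** the board measures 4.5–4.7° and the clay 4.6–5.1°, which agree only to within the measuring noise. A gap of a millimetre or less at one end can't be ruled out.
- **Camera offset:** the top camera read x about 2 mm lower than the arm, so I set the final position by touch.
- **First approach:** the first move towards the rack fell about 40 mm short. I corrected it before going down to grasp.

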